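# Load the disinfecting box, seal it and set its timer

### The job

Disinfect the used equipment at this outdoor testing table: lay every forehead thermometer and radio that is there flat on the rack in the white disinfecting box, none on top of another, then put the lid on squarely and press it down until its rubber seal is fully home. With the lid sealed, wind the timer clockwise past its top mark (30, thick red) and turn it back to 20 minutes; leave the pump bottles and the tape roll where they stand.

Things in the scene. Friction and masses are not known exactly. Their poses are not given: they have to be found in the camera images.
- steriliser: White table-top disinfecting box, fixed, about 0.36 m deep and 0.34 m wide. Origin on the table under the centre of its open chamber; x points away from its control deck, z up. The deck adjoins the chamber's -x wall: 125 mm (x) by 336 mm (y), its top 75 mm above the table.
- rack (a point): Centre of the flat wire rack on the chamber's floor, 35 mm above the table; axes as the box. Chamber inside 220 mm (x) by 320 mm (y), walls 8 mm thick, their rim 100 mm above the table (65 mm above the rack).
- seal (a joint): Black rubber seal frame round the chamber's rim, 8 mm wide: how far it is pushed down, m. 0: its top stands 10 mm above the rim; 0.008: fully home, 2 mm above the rim. It is stiff (about 14 N in all, lid's weight included), stays where it is left, and the lid's weight alone does not push it down.
- lid_handle (a point): Centre of the blue bar handle of the lift-off lid (450 g), which lies flat on the table beside the box at first. The bar runs along the lid's y: 120 mm long, 16 mm wide, 14 mm high (top 7 mm above the point, 23 mm of free room below the bar). In the box's frame the point is at z = 0.153 with the lid resting on the raised seal, 0.145 with it fully home.
- lid_plate (a point): Centre of the underside of the lid's white plate with bluish window, 43 mm below the handle's point: plate 256 mm (x) by 356 mm (y), 10 mm thick. Below it a skirt frame 200 by 300 mm, 20 mm deep, enters the chamber with 10 mm to spare on each side (either way round).
- timer (a joint): Mechanical rotary timer on the control deck: knob angle, rad, growing clockwise seen from above, 0 to 3.56. 0 minutes at 0, then 0.1047 rad (6 degrees) a minute; marks every 5 minutes (longer every 10); top mark 30 minutes (thick red) at 3.142, end stop at 34; 20 minutes = 2.094. Stays where it is left; takes about 0.06 N m.
- timer_grip (a point): Middle of the timer knob's black grip bar, on its axis, 28 mm above the deck; at (-0.180, 0.060, 0.103) in the box's frame. Bar 56 mm long, 14 mm thick, top 10 mm above the point; under it a 60 mm disc, its top 20 mm below the point. The point's x runs along the bar to the white pointer end, which looks along the box's +y at 0 minutes, +x at 15.
- thermo_blue_mid (a point): Stick-shaped infrared forehead thermometer, white with blue bands and button, lying: 122 mm long, 34 mm high, 34 mm wide, head 40 mm wide (from 17 mm ahead of the point on); 120 g. The point is its centre, half-way up; its x axis runs along its length to the head, z is up as it lies. Absent in some runs (None).
- thermo_green_mid (a point): The same kind of white thermometer with green bands and button, same sizes. The point is its centre, half-way up; its x axis runs along its length to the head, z is up as it lies. Absent in some runs (None).
- radio_yellow_mid (a point): Black hand-held two-way radio with a yellow face, lying on its back: 115 mm long over all, body 46 mm wide, 32 mm high, from 57 mm behind the point to 28 mm ahead, then a stub aerial; 160 g. The point is its centre, half-way up; its x axis runs along its length to the aerial, z is up as it lies. Absent in some runs (None).
- radio_red_mid (a point): The same kind of black radio with a red face, same sizes. The point is its centre, half-way up; its x axis runs along its length to the aerial, z is up as it lies. Absent in some runs (None).
- pump_white: Bystander, to be left where it is: white pump bottle, 68 mm across, 200 mm tall. Origin at the centre of its underside.
- pump_blue: Bystander, to be left where it is: white pump bottle with blue label, 62 mm across, 210 mm tall. Origin at the centre of its underside.
- pump_pink: Bystander, to be left where it is: pink pump bottle, 72 mm across, 210 mm tall. Origin at the centre of its underside.
- tape_roll: Bystander, to be left where it is: roll of yellow barrier tape standing on its flat side, 96 mm across, 48 mm high. Origin at the centre of its underside.
- gel_small: Bystander, to be left where it is: small clear pump bottle, 52 mm across, 150 mm tall. Origin at the centre of its underside.
Not all that is in view belongs to the job. What is shaped like the part that bears radio_red_mid but purple is not meant.

How it is judged:
On the way, in this order (a step that is already met when the one before it is completed fails the run):
1. every thermometer and radio present lies on the rack in the box (x of thermo_blue_mid in the frame of steriliser between -0.1 and 0.1 m and y of thermo_blue_mid in the frame of steriliser between -0.15 and 0.15 m and z of thermo_blue_mid in the frame of steriliser between 0.035 and 0.065 m and x of thermo_green_mid in the frame of steriliser between -0.1 and 0.1 m and y of thermo_green_mid in the frame of steriliser between -0.15 and 0.15 m and z of thermo_green_mid in the frame of steriliser between 0.035 and 0.065 m and x of radio_yellow_mid in the frame of steriliser between -0.1 and 0.1 m and y of radio_yellow_mid in the frame of steriliser between -0.15 and 0.15 m and z of radio_yellow_mid in the frame of steriliser between 0.035 and 0.065 m and x of radio_red_mid in the frame of steriliser between -0.1 and 0.1 m and y of radio_red_mid in the frame of steriliser between -0.15 and 0.15 m and z of radio_red_mid in the frame of steriliser between 0.035 and 0.065 m), for 0.2 s.
2. the lid is on and pressed down until its seal is fully home, with the things inside (all of step 1 and x of lid_handle in the frame of steriliser between -0.014 and 0.014 m and y of lid_handle in the frame of steriliser between -0.014 and 0.014 m and z of lid_handle in the frame of steriliser between 0.11 and 0.149 m and angle between the y axis of lid_handle and the y axis of steriliser, either way round below 0.09 rad and angle between lid_handle's own z axis and vertical below 0.04 rad and value of joint seal above 0.0065 m), for 0.2 s.
3. the timer is wound past its top mark (30) (value of joint timer above 3.17301 rad and x of lid_handle in the frame of steriliser between -0.014 and 0.014 m and y of lid_handle in the frame of steriliser between -0.014 and 0.014 m and z of lid_handle in the frame of steriliser between 0.11 and 0.149 m and angle between the y axis of lid_handle and the y axis of steriliser, either way round below 0.09 rad and angle between lid_handle's own z axis and vertical below 0.04 rad and value of joint seal above 0.0065 m), for 0.05 s.
At the end, for the whole second after the job is handed in: Every thermometer and radio present lies flat on the rack in the box; the lid sits squarely (within 14 mm and 5 degrees), its seal at least 6.5 of 8 mm down; the timer, after being turned past the 30 mark, stands at 20 minutes, give or take 1.5; all released (all of step 2 and value of joint timer between 1.93731 and 2.25147 rad and velocity of joint timer below 0.05 rad/s); the robot touches nothing.
It fails at once if a bystander is pushed more than 40 mm or tipped over (distance of any of pump_white, pump_blue, pump_pink, tape_roll, gel_small from where it was at the start of the episode above 0.04 m or angle between any of pump_white, pump_blue, pump_pink, tape_roll, gel_small's own z axis and vertical above 0.5 rad).
Of thermo_blue, thermo_green, radio_yellow, radio_red only 2 to 4 are there at a start; the rules pass over those that are not, and their reading is None.
At some moment in a run one of thermo_blue, thermo_green, radio_yellow, radio_red may be knocked a few centimetres aside while the robot is not near it.
Once in a run the grip may slacken for a moment while it holds something.
It also fails if it takes over 210 s, if anything falls off the work surface, if the arm or the gripper's body presses on something with over 40 N, if the wrist force passes 120 N, or if a joint passes its speed limit or range.

### The arm

A 6-joint arm with a two-finger parallel gripper is mounted at the origin on the work surface. World frame = base frame: x ahead of the robot, y to its left, z up, the work surface at z = 0. Lengths are in m, angles in rad, forces in N, time in s.
With the tool pointing down it reaches from about 0.325 to 0.85 m from the base axis. Payload 4.4 kg.
Tool frame: the origin (TCP) lies on the centre line of the jaws, within the pads' length; the fingertips stand 17 mm ahead of it and the grasp point (between the pads) lies 2 mm behind it; z points along the fingers, y is the line along which they close (so a half turn about z gives the same grasp; the last joint's range is limited). The gripper opens to 94 mm and grips with 3 to 60 N. Pads are 16 mm wide; open, the fingers measure 119 mm over their backs; the gripper's body (75 mm by 177 mm) begins 78 mm behind the grasp point.
Start: joints at [1.05, 0.207, 1.542, -0, 1.393, -0.15], TCP at [0.208, 0.536, 0.222] pointing down, gripper open.
Joint ranges: [-2.73, 2.73], [-0.86, 2.22], [0.23, 2.46], [-1.11, 4.25], [0.08, 2.63], [-2.82, 2.82]. Speed limits (rad/s): [2.79, 2.79, 3.14, 3.14, 3.14, 3.14].

### API

Orientations are given as a unit quaternion [w, x, y, z].
In Python, from station import r gives the robot as it stands. The module is installed in compiled form; this text tells all that it offers.
- The arm moves only by the shell command python3 -m creep 'ROWS' [OPENING] [FORCE]. ROWS is JSON, a list of rows, each a list of 2 entries, a list of its own where there are three numbers: the shift along the world's x, y, z in units of 120 mm (1.0 is 120 mm), then the turn, a rotation vector about the world's x, y, z in units of 180 degrees (1.0 is 180 degrees). In form: [[[x, y, z], [wx, wy, wz]], ...]. A call has 1 to 20 rows; each row is the pose to reach, as a shift and turn from the pose commanded when the call began, turning the shorter way round; what a row does not reach only later rows make up. A row lasts 1/10 s, in which the tool goes at most 50 mm and 8.59 degrees, less where a joint would pass 70% of its speed; a pose out of reach is approached as far as the arm can. A call with a number of a shift or a turn outside -1 to 1 is refused whole. A call with a gripper value outside its range is refused whole. OPENING is the closure, from -1 (fully open) to 1 (shut), set as the call begins (- or left out, the last holds). The fingers move at their own pace and stop on an object; FORCE is the grip in N (left out, the last holds). Time passes only in rows, so rows that repeat a pose let the fingers close. It gives the time, the measured TCP pose, the force, the opening and the grip force at its end, in the units of the state.
- r.observe(): the state, without advancing time (a new reading comes with each control period).
- r.capture(name): name is "side" or "top" or "wrist"; returns a dict with "frame" (480x640x3 uint8, red, green, blue), "intrinsics" (3x3 intrinsics, pixels), "eye" and "attitude" of the camera in the world; the wrist camera has in their place "hand_eye" (4x4, takes a point from camera to tool coordinates, whose origin is the TCP and whose axes are the flange's). Camera axes: x right, y down, z forward; pixel columns grow to the right and rows downward; lengths in m; the calibration is good to about 2 mm. A picture is of the moment at which its call begins: read the wrist's pose just before it. There is no depth.
- r.job_done(): hands the job in; it is judged then, once.
The state is a dict: "time_s": time; "q": joint angles; "qvel": joint speeds; "tau": joint torques, N m; "tcp_pos": TCP position; "tcp_rot": TCP orientation; "wrist_force": force on the tool from outside, world axes, zero at the start; "ft_torque": the same for the moment, N m; "finger_gap": opening from 0.0 (shut) to 1.0 (fully open); "finger_force": force on a finger pad.
Only numpy, scipy, OpenCV 4.12 (cv2) and the standard library are available. Lean on these libraries where they do the work, as an engineer would, in place of code of your own. Each camera call takes 0.05 s, during which the arm holds its last target. There are 200 camera calls.

## Working session

There is one attempt and no reset: what is moved stays moved. The work goes in short steps, Python scripts to look and compute and a shell command to move; the robot and the scene stay as the last step left them, time stands still between calls to the robot, and variables do not carry over. Pictures are saved under pics/ and viewed, at most 16 in all, crops included, and the job is handed in when it is done.

```bash
ls; mkdir -p pics; python3 - <<'E'
from station import r
import cv2,json,numpy as np
s=r.observe();print(s)
for n in("top","side","wrist"):
    c=r.capture(n);cv2.imwrite(f"pics/{n}0.png",c["frame"][:,:,::-1])
    print(n,{k:np.round(np.array(v),4).tolist() for k,v in c.items() if k!="frame"})
E
```

```text
pics
{'time_s': 0.0, 'q': array([ 1.05049868e+00,  2.07395778e-01,  1.54292573e+00,  2.86424732e-05,
        1.39348733e+00, -1.50490952e-01]), 'qvel': array([-2.27903609e-03,  9.16225137e-05, -3.97898064e-04,  7.16658612e-04,
        7.80591503e-04, -3.09963318e-04]), 'tau': array([ 1.52229091e-03, -3.70874977e+01, -2.81419015e+01,  7.00539001e-02,
        3.60104092e-02, -1.51829868e-04]), 'tcp_pos': array([0.20744324, 0.53546796, 0.22131791]), 'tcp_rot': array([-3.78026665e-04,  1.83853915e-01,  9.82952954e-01, -1.04170796e-03]), 'wrist_force': array([-0.65520521, -0.01941618, -0.71798285]), 'ft_torque': array([0.00458885, 0.04943612, 0.06079282]), 'finger_force': 0.0, 'finger_gap': 1.0007741655572548}
top {'intrinsics': [[466.0992, 0.0, 326.5972], [0.0, 466.0992, 242.1239], [0.0, 0.0, 1.0]], 'eye': [0.4055, 0.0407, 1.3458], 'attitude': [-0.0304, 0.7114, -0.7019, 0.018]}
side {'intrinsics': [[479.0078, 0.0, 317.9819], [0.0, 479.0078, 234.4013], [0.0, 0.0, 1.0]], 'eye': [0.1432, -0.8566, 0.9486], 'attitude': [-0.4117, 0.8915, -0.1753, 0.0702]}
wrist {'intrinsics': [[338.9227, 0.0, 320.5369], [0.0, 338.9227, 238.6773], [0.0, 0.0, 1.0]], 'hand_eye': [[0.0005, -0.9676, -0.2526, 0.0729], [1.0, 0.0006, -0.0002, -0.0006], [0.0004, -0.2526, 0.9676, -0.162], [0.0, 0.0, 0.0, 1.0]]}
```

View pics/top0.png

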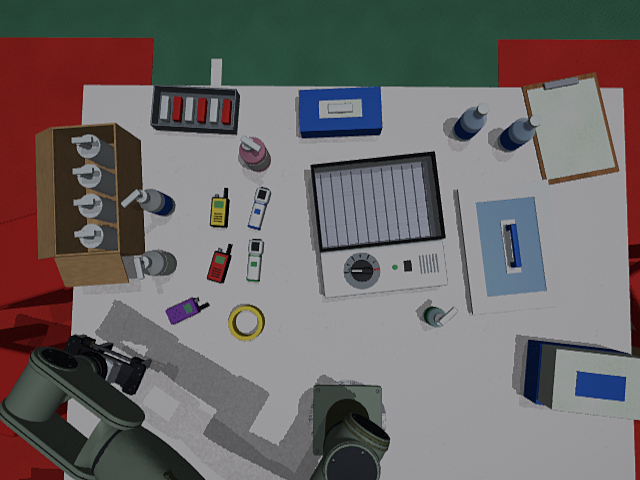

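View pics/side0.png

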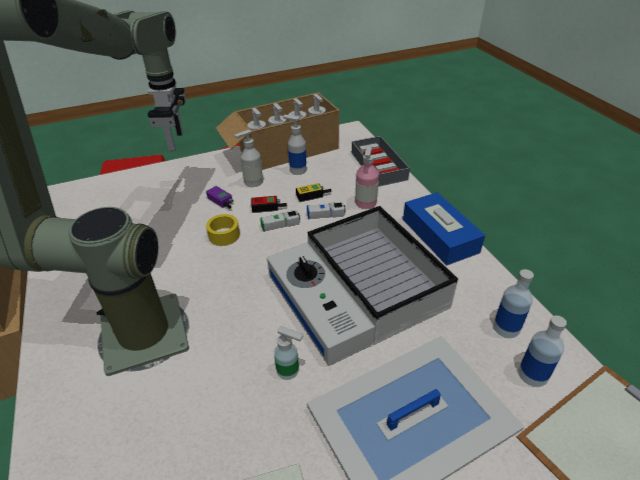

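```bash
cat > h.py <<'E'
from station import r
import cv2,numpy as np
from scipy.spatial.transform import Rotation as R
def rot(q): return R.from_quat([q[1],q[2],q[3],q[0]])
def cam(n):
    s=r.observe(); c=r.capture(n)
    if n=="wrist":
        H=np.array(c["hand_eye"]); Q=rot(s["tcp_rot"]).as_matrix()
        M=Q@H[:3,:3]; e=Q@H[:3,3]+s["tcp_pos"]
    else: M=rot(c["attitude"]).as_matrix(); e=np.array(c["eye"])
    return c["frame"],np.array(c["intrinsics"]),M,e
def ray(px,K,M,e,z):
    px=np.atleast_2d(np.asarray(px,float)); d=(np.c_[px,np.ones(len(px))]@np.linalg.inv(K).T)@M.T
    return (e+d*((z-e[2])/d[:,2])[:,None])[:,:2]
def proj(P,K,M,e):
    p=(np.asarray(P)-e)@M@K.T; return p[...,:2]/p[...,2:]
def blob(f,lo,hi,box,n=1,amin=6):
    h=cv2.cvtColor(f,cv2.COLOR_RGB2HSV); m=cv2.inRange(h,np.array(lo),np.array(hi))
    k=np.zeros_like(m); x0,y0,x1,y1=box; k[y0:y1,x0:x1]=m[y0:y1,x0:x1]
    cs,_=cv2.findContours(k,0,1); return [c for c in sorted(cs,key=cv2.contourArea,reverse=True) if cv2.contourArea(c)>=amin][:n],k
def rect(c):
    (x,y),(w,h),a=cv2.minAreaRect(c); b=cv2.boxPoints(((x,y),(w,h),a)); return (x,y),b
E
python3 - <<'E'
from h import *
f,K,M,e=cam("top")
cv2.imwrite("pics/crop1.png",cv2.resize(f[175:335,150:300,::-1],None,fx=3.7,fy=3.7,interpolation=2))
def rep(nm,lo,hi,box,z,n=1):
    for c in blob(f,lo,hi,box,n)[0]:
        ctr,b=rect(c); w=ray(b,K,M,e,z); m=ray(ctr,K,M,e,z)[0]
        s=w[1]-w[0];t=w[2]-w[1]; L=s if np.hypot(*s)>np.hypot(*t) else t
        print(nm,np.round(ctr,1),np.round(m,4),"size",np.round([np.hypot(*s),np.hypot(*t)],4),"long ang",round(np.degrees(np.arctan2(L[1],L[0])),1))
rep("yel",(20,120,90),(35,255,255),(205,185,235,235),.032)
rep("red",(0,120,80),(8,255,255),(200,240,236,290),.032)
rep("blue",(100,90,60),(125,255,255),(240,180,275,235),.03,4)
rep("green",(45,60,40),(85,255,255),(240,232,275,290),.03,4)
rep("handle",(105,150,40),(125,255,255),(490,210,530,280),.07,2)
rep("seal",(0,0,0),(180,255,60),(300,145,450,258),.110,1)
rep("winlid",(95,50,100),(115,140,255),(460,180,560,310),.03,1)
E
```

```text
yel [218.  211.3] [0.5794 0.3753] size [0.0774 0.0379] long ang -2.6
red [217.4 266.5] [0.4225 0.3722] size [0.0762 0.038 ] long ang -14.3
blue [256.9 210.9] [0.582  0.2645] size [0.0127 0.0154] long ang -107.8
blue [252.9 226.9] [0.5364 0.2747] size [0.0048 0.0298] long ang -103.3
green [253.5 264. ] [0.4309 0.2703] size [0.0142 0.0113] long ang -89.2
green [252.  280.1] [0.3855 0.2735] size [0.0038 0.0288] long ang -96.3
handle [514.5 245.2] [ 0.4911 -0.4483] size [0.0216 0.1161] long ang -173.3
seal [377.2 201.5] [ 0.6005 -0.0705] size [0.3397 0.236 ] long ang -83.1
winlid [510.6 246.2] [ 0.4909 -0.4528] size [0.1672 0.2674] long ang -174.1
```

View pics/crop1.png

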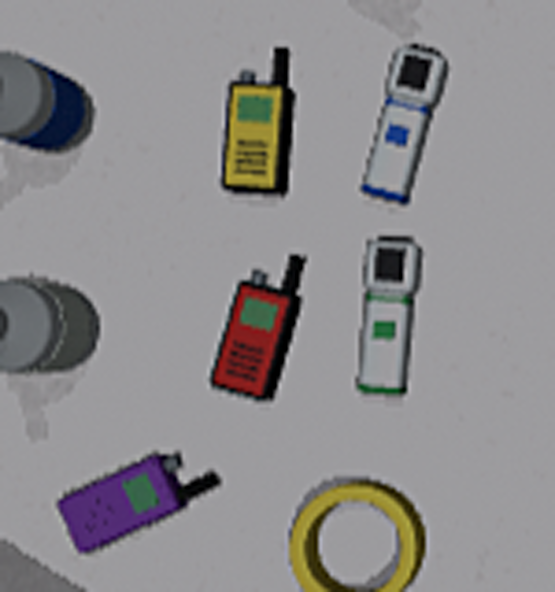

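```bash
cat >> h.py <<'E'
def tgt(x,y,z,ang,cmd=None):
    "print shift/turn in move units from measured pose to target; ang = wanted tool-y heading, deg"
    s=r.observe(); y_=rot(s["tcp_rot"]).apply([0,1,0]); a=np.degrees(np.arctan2(y_[1],y_[0]))
    d=(ang-a+90)%180-90
    print("t",round(s["time_s"],2),"pos",np.round(s["tcp_pos"],4),"a",round(a,1),"q6",round(s["q"][5],2),"F",np.round(s["wrist_force"],1),"gap",round(s["finger_gap"],3),
      "-> shift",np.round((np.array([x,y,z])-s["tcp_pos"])/.12,3),"turn",round(d/180,4))
E
python3 -m creep '[[[0,0,0.4],[0,0,0.1]],[[0,0,0.4],[0,0,0.1]],[[0,0,0.4],[0,0,0.1]]]' -1 20
python3 -m creep '[[[0.8,-0.33,0],[0,0,0]],[[0.8,-0.33,0],[0,0,0]],[[0.8,-0.33,0],[0,0,0]]]'
python3 -m creep '[[[0.8,-0.33,0],[0,0,0]],[[0.8,-0.33,0],[0,0,0]],[[0.8,-0.33,0],[0,0,0]]]'
python3 -m creep '[[[0.8,-0.33,0],[0,0,0]],[[0.8,-0.33,0],[0,0,0]],[[0.8,-0.33,0],[0,0,0]]]'
python3 -m creep '[[[0.7,-0.33,-0.5],[0,0,0]],[[0.7,-0.33,-0.5],[0,0,0]],[[0.7,-0.33,-0.5],[0,0,0]],[[0.7,-0.33,-0.5],[0,0,0]]]'
python3 - <<'E'
from h import *
f,K,M,e=cam("wrist"); cv2.imwrite("pics/w1.png",f[:,:,::-1])
for c in blob(f,(20,120,60),(35,255,255),(0,0,640,480))[0]:
    ctr,b=rect(c); w=ray(b,K,M,e,.032); print(ctr,ray(ctr,K,M,e,.032),w)
tgt(.5794,.3753,.022,87.4)
E
```

```text
time_s: 0.5
tcp_pos: [0.2082, 0.5368, 0.2719]
tcp_rot: [0.001, 0.028, 1.0, 0.001]
wrist_force: [0.7, 0.3, 0.4]
finger_gap: 1.001
finger_force: 0.0
time_s: 0.8
tcp_pos: [0.3077, 0.4937, 0.2686]
tcp_rot: [0.0, 0.032, 0.999, -0.002]
wrist_force: [-0.7, 0.3, 0.6]
finger_gap: 1.001
finger_force: 0.0
time_s: 1.1
tcp_pos: [0.4035, 0.4542, 0.2686]
tcp_rot: [-0.0, 0.032, 0.999, -0.001]
wrist_force: [-0.0, -0.3, 0.2]
finger_gap: 0.994
finger_force: 0.0
time_s: 1.4
tcp_pos: [0.4991, 0.4147, 0.2685]
tcp_rot: [-0.0, 0.031, 1.0, -0.001]
wrist_force: [0.4, -0.1, 0.2]
finger_gap: 1.003
finger_force: 0.0
time_s: 1.8
tcp_pos: [0.5784, 0.377, 0.207]
tcp_rot: [-0.003, 0.029, 1.0, -0.001]
wrist_force: [-0.3, 0.6, 0.3]
finger_gap: 1.002
finger_force: 0.0
(317.5, 227.5) [[0.58014117 0.37259901]] [[0.54210317 0.35649375]
 [0.54420907 0.39313835]
 [0.62029106 0.38959845]
 [0.61809456 0.35090428]]
t 1.85 pos [0.5782 0.3782 0.2091] a 86.8 q6 -1.06 F [-0.3  0.4  0.7] gap 1.0 -> shift [ 0.01  -0.024 -1.559] turn 0.0036
```

View pics/w1.png

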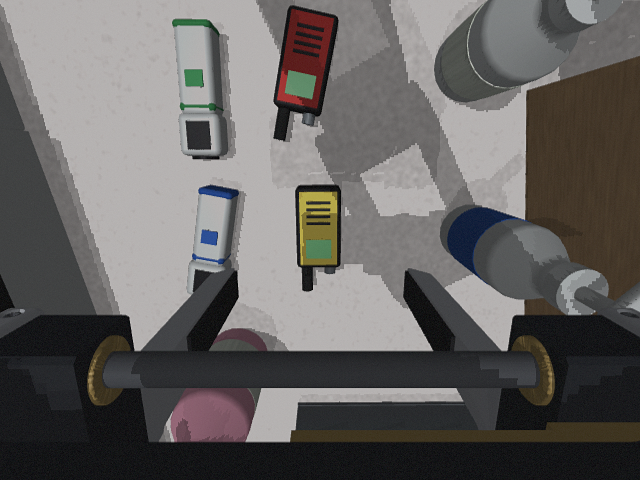

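```bash
python3 -m creep '[[[0.03,-0.04,-0.4],[0,0,0]],[[0.03,-0.04,-0.9],[0,0,0]],[[0.03,-0.04,-0.9],[0,0,0]],[[0.03,-0.04,-0.9],[0,0,0]]]' >/dev/null
python3 -m creep '[[[0,0,-0.3],[0,0,0]],[[0,0,-0.5],[0,0,0]],[[0,0,-0.66],[0,0,0]],[[0,0,-0.66],[0,0,0]],[[0,0,-0.66],[0,0,0]]]'
python3 -m creep '[[[0,0,0],[0,0,0]],[[0,0,0],[0,0,0]],[[0,0,0],[0,0,0]],[[0,0,0],[0,0,0]],[[0,0,0],[0,0,0]],[[0,0,0],[0,0,0]],[[0,0,0],[0,0,0]],[[0,0,0],[0,0,0]]]' 1 25
python3 -m creep '[[[0,0,0.4],[0,0,0]],[[0,0,0.8],[0,0,0]],[[0,0,1],[0,0,0]],[[0,0,1],[0,0,0]],[[0,0,1],[0,0,0]]]'
python3 -m creep '[[[0,0,0.4],[0,0,0]],[[0,0,0.8],[0,0,0]],[[0,0,0.8],[0,0,0]],[[0,0,0.8],[0,0,0]]]'
python3 - <<'E'
from h import *
yaw=np.radians(6.9);c=np.array([.6005,-.0705]);Rm=np.array([[np.cos(yaw),-np.sin(yaw)],[np.sin(yaw),np.cos(yaw)]])
for n,p in dict(yel=(-.012,.11),b=(-.01,.037),g=(-.01,-.037),red=(-.012,-.11),timer=(-.18,.06)).items(): print(n,np.round(c+Rm@p,4))
x,y=c+Rm@(-.012,.11); tgt(x,y,.06,96.9)
E
```

```text
time_s: 2.75
tcp_pos: [0.5851, 0.3746, 0.0267]
tcp_rot: [0.002, 0.028, 1.0, 0.001]
wrist_force: [0.5, 1.1, 0.4]
finger_gap: 1.0
finger_force: 0.0
time_s: 3.55
tcp_pos: [0.5834, 0.373, 0.0232]
tcp_rot: [-0.0, 0.028, 1.0, 0.0]
wrist_force: [0.3, 0.6, -0.5]
finger_gap: 0.489
finger_force: 25.0
time_s: 4.05
tcp_pos: [0.5829, 0.3727, 0.1424]
tcp_rot: [-0.0, 0.028, 1.0, -0.0]
wrist_force: [-0.1, 0.1, -1.8]
finger_gap: 0.49
finger_force: 25.0
time_s: 4.45
tcp_pos: [0.583, 0.3727, 0.2377]
tcp_rot: [-0.001, 0.028, 1.0, -0.0]
wrist_force: [-0.5, -1.1, -2.0]
finger_gap: 0.485
finger_force: 25.0
yel [0.5754 0.0373]
b [ 0.5861 -0.035 ]
g [ 0.595  -0.1084]
red [ 0.6018 -0.1811]
timer [ 0.4146 -0.0326]
t 4.45 pos [0.583  0.3727 0.2377] a 86.8 q6 -1.07 F [-0.5 -1.1 -2. ] gap 0.485 -> shift [-0.064 -2.795 -1.481] turn 0.0561
```

```bash
python3 -m creep '[[[0,-0.4,0],[0,0,0.03]],[[0,-0.8,0],[0,0,0.056]],[[0,-0.93,0],[0,0,0.056]]]' >/dev/null
python3 -m creep '[[[0,-0.4,0],[0,0,0]],[[0,-0.8,0],[0,0,0]],[[0,-0.93,0],[0,0,0]]]' >/dev/null
python3 -m creep '[[[-0.03,-0.4,0],[0,0,0]],[[-0.064,-0.8,0],[0,0,0]],[[-0.064,-0.935,0],[0,0,0]],[[-0.064,-0.935,0],[0,0,0]],[[-0.064,-0.935,0],[0,0,0]],[[-0.064,-0.935,0],[0,0,0]]]'
python3 - <<'E'
from h import *
tgt(.5754,.0373,.06,96.9)
f,K,M,e=cam("wrist"); cv2.imwrite("pics/w2.png",f[:,:,::-1])
E
```

```text
time_s: 5.65
tcp_pos: [0.5756, 0.0395, 0.2385]
tcp_rot: [-0.001, -0.061, 0.998, 0.001]
wrist_force: [-0.3, -0.4, -1.5]
finger_gap: 0.488
finger_force: 25.0
t 5.65 pos [0.5756 0.0395 0.2385] a 97.0 q6 -1.78 F [-0.3 -0.4 -1.5] gap 0.488 -> shift [-1.000e-03 -1.800e-02 -1.487e+00] turn -0.0005
```

View pics/w2.png

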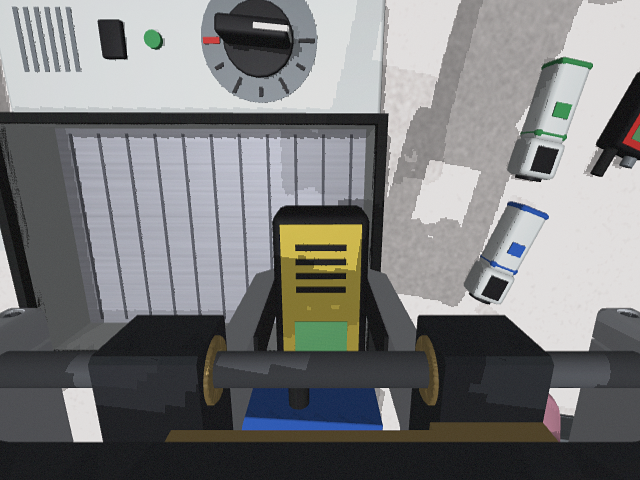

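```bash
python3 - <<'E'
from h import *
f,K,M,e=cam("wrist")
print(ray([[381,119],[383,113]],K,M,e,.11),"exp .463 .082")
E
python3 -m creep '[[[0,-0.018,-0.4],[0,0,0]],[[0,-0.018,-0.8],[0,0,0]],[[0,-0.018,-0.8],[0,0,0]],[[0,-0.018,-0.8],[0,0,0]]]' >/dev/null
python3 -m creep '[[[0,0,-0.3],[0,0,0]],[[0,0,-0.5],[0,0,0]],[[0,0,-0.6],[0,0,0]],[[0,0,-0.67],[0,0,0]],[[0,0,-0.67],[0,0,0]],[[0,0,-0.67],[0,0,0]],[[0,0,-0.67],[0,0,0]]]'
```

```text
[[0.47255843 0.07555304]
 [0.467829   0.07638979]] exp .463 .082
time_s: 6.85
tcp_pos: [0.5772, 0.0353, 0.0645]
tcp_rot: [0.002, -0.06, 0.998, -0.0]
wrist_force: [-0.3, 0.5, -0.7]
finger_gap: 0.489
finger_force: 25.0
```

```bash
python3 -m creep '[[[0,0,-0.04],[0,0,0]],[[0,0,-0.04],[0,0,0]],[[0,0,-0.04],[0,0,0]],[[0,0,-0.04],[0,0,0]]]'
python3 -m creep '[[[0,0,0],[0,0,0]],[[0,0,0],[0,0,0]],[[0,0,0],[0,0,0]],[[0,0,0],[0,0,0]]]' -0.3
python3 -m creep '[[[0,0,0.4],[0,0,0]],[[0,0,0.8],[0,0,0]],[[0,0,1],[0,0,0]]]' > /dev/null
python3 -m creep '[[[0,0.4,0.4],[0,0,0]],[[0,0.8,0.4],[0,0,0]],[[0,1,0.4],[0,0,0]]]' -1 > /dev/null
python3 -m creep '[[[0,0.4,0],[0,0,0]],[[0,0.8,0],[0,0,0]],[[0,0.95,0],[0,0,0]],[[0,0.95,0],[0,0,0]],[[0,0.95,0],[0,0,0]],[[0,0.95,0],[0,0,0]]]'
cat >> h.py <<'E'
def rep(img,nm,lo,hi,box,z,n=1,amin=6):
    f,K,M,e=img; out=[]
    for c in blob(f,lo,hi,box,n,amin)[0]:
        ctr,b=rect(c); w=ray(b,K,M,e,z); m=ray(ctr,K,M,e,z)[0]
        s=w[1]-w[0];t=w[2]-w[1]; L=s if np.hypot(*s)>np.hypot(*t) else t
        print(nm,np.round(ctr,1),np.round(m,4),"size",np.round([np.hypot(*s),np.hypot(*t)],4),"long ang",round(np.degrees(np.arctan2(L[1],L[0])),1)); out.append(m)
    return out
E
python3 - <<'E'
from h import *
t=cam("top"); f=t[0]; K,M,e=t[1:]
rep(t,"yel",(20,120,60),(35,255,255),(320,150,450,250),.067)
rep(t,"red",(0,120,80),(8,255,255),(200,240,236,290),.032)
rep(t,"blue",(100,90,60),(125,255,255),(240,180,275,235),.034,2)
rep(t,"green",(45,60,40),(85,255,255),(240,232,275,290),.034,2)
rep(t,"seal",(0,0,0),(180,255,60),(300,145,450,258),.110,1)
cv2.imwrite("pics/t2.png",cv2.resize(f[140:310,170:460,::-1],None,fx=2.7,fy=2.7))
w=cam("wrist"); rep(w,"wblue",(100,110,60),(125,255,255),(0,0,640,320),.034,4,20)
rep(w,"wgreen",(45,90,40),(85,255,255),(0,0,640,320),.034,4,20)
tgt(.582,.2645,.022,77)
E
```

```text
time_s: 7.25
tcp_pos: [0.5757, 0.0354, 0.058]
tcp_rot: [-0.0, -0.06, 0.998, -0.0]
wrist_force: [-0.4, -1.3, -1.3]
finger_gap: 0.485
finger_force: 25.0
time_s: 7.65
tcp_pos: [0.576, 0.0354, 0.0583]
tcp_rot: [0.0, -0.06, 0.998, -0.0]
wrist_force: [0.2, -0.5, 0.1]
finger_gap: 0.648
finger_force: 0.0
time_s: 8.85
tcp_pos: [0.576, 0.2674, 0.2259]
tcp_rot: [-0.0, -0.059, 0.998, -0.0]
wrist_force: [-0.2, -0.5, -1.0]
finger_gap: 1.0
finger_force: 0.0
yel [336.9 213.7] [0.5721 0.0364] size [0.0394 0.0792] long ang -173.0
blue [256.7 211.1] [0.5811 0.2643] size [0.0115 0.0167] long ang -115.9
seal [377.3 201.5] [ 0.6006 -0.0707] size [0.3391 0.2359] long ang -83.0
wblue [569.  268.2] [0.5961 0.5449] size [0.0751 0.0807] long ang 61.1
wblue [330.6 186.2] [0.5381 0.2724] size [0.0077 0.0329] long ang 76.0
wblue [315.2 227.4] [0.5834 0.2616] size [0.0138 0.0155] long ang 78.0
wblue [307.1 247. ] [0.6061 0.2554] size [0.0053 0.0333] long ang 75.7
wgreen [435.9 101.8] [0.4447 0.3642] size [0.0192 0.0252] long ang 75.4
wgreen [ 82.  219.5] [0.6043 0.014 ] size [0.0318 0.0209] long ang 96.8
wgreen [339.9  76.9] [0.4336 0.2682] size [0.0137 0.0159] long ang 86.4
wgreen [349.4  26. ] [0.3895 0.2712] size [0.0058 0.0327] long ang 86.5
t 8.95 pos [0.5761 0.2675 0.2261] a 96.8 q6 -1.39 F [ 0.5 -0.2  0.3] gap 1.006 -> shift [ 0.049 -0.025 -1.7  ] turn -0.1097
```

View pics/t2.png

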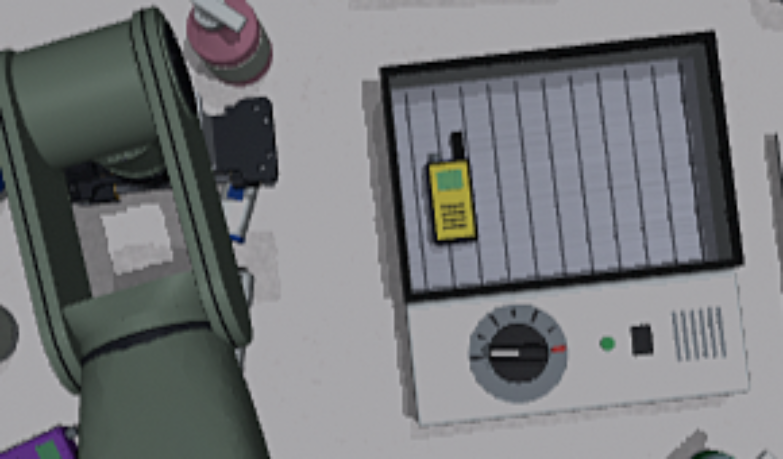

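```bash
python3 -m creep '[[[0.035,-0.045,-0.4],[0,0,-0.04]],[[0.035,-0.045,-0.8],[0,0,-0.08]],[[0.035,-0.045,-0.9],[0,0,-0.115]],[[0.035,-0.045,-0.9],[0,0,-0.115]],[[0.035,-0.045,-0.9],[0,0,-0.115]]]' >/dev/null
python3 -m creep '[[[0,0,-0.3],[0,0,0]],[[0,0,-0.5],[0,0,0]],[[0,0,-0.65],[0,0,0]],[[0,0,-0.8],[0,0,0]],[[0,0,-0.8],[0,0,0]],[[0,0,-0.8],[0,0,0]]]'
python3 -m creep '[[[0,0,0],[0,0,0]],[[0,0,0],[0,0,0]],[[0,0,0],[0,0,0]],[[0,0,0],[0,0,0]],[[0,0,0],[0,0,0]],[[0,0,0],[0,0,0]],[[0,0,0],[0,0,0]],[[0,0,0],[0,0,0]],[[0,0,0],[0,0,0]]]' 1 25
python3 -m creep '[[[0,0,0.4],[0,0,0.04]],[[0,0,0.8],[0,0,0.08]],[[0,0,1],[0,0,0.116]],[[0,0,1],[0,0,0.116]],[[0,0,1],[0,0,0.116]]]' >/dev/null
python3 -m creep '[[[0,0,0.4],[0,0,0]],[[0,0,0.8],[0,0,0]],[[0,0,0.8],[0,0,0]],[[0,0,0.8],[0,0,0]]]'
python3 - <<'E'
from h import *
tgt(.5861,-.036,.06,96.9)
E
```

```text
time_s: 10.05
tcp_pos: [0.5816, 0.2642, 0.0241]
tcp_rot: [0.001, 0.12, 0.993, 0.001]
wrist_force: [-0.5, -0.1, 0.3]
finger_gap: 1.002
finger_force: 0.0
time_s: 10.95
tcp_pos: [0.5799, 0.2639, 0.022]
tcp_rot: [-0.0, 0.12, 0.993, -0.0]
wrist_force: [0.6, -0.2, 0.8]
finger_gap: 0.362
finger_force: 25.0
time_s: 11.85
tcp_pos: [0.5795, 0.2638, 0.2365]
tcp_rot: [-0.001, -0.061, 0.998, -0.0]
wrist_force: [-0.7, 0.8, -2.2]
finger_gap: 0.362
finger_force: 25.0
t 11.85 pos [0.5795 0.2638 0.2365] a 97.0 q6 -1.4 F [-0.7  0.8 -2.2] gap 0.362 -> shift [ 0.055 -2.499 -1.471] turn -0.0005
```

```bash
python3 -m creep '[[[0,-0.4,0],[0,0,0]],[[0,-0.8,0],[0,0,0]],[[0,-0.83,0],[0,0,0]]]' >/dev/null
python3 -m creep '[[[0,-0.4,0],[0,0,0]],[[0,-0.8,0],[0,0,0]],[[0,-0.83,0],[0,0,0]]]' >/dev/null
python3 -m creep '[[[0.055,-0.4,0],[0,0,0]],[[0.055,-0.8,0],[0,0,0]],[[0.055,-0.83,0],[0,0,0]],[[0.055,-0.84,0],[0,0,0]],[[0.055,-0.84,0],[0,0,0]],[[0.055,-0.84,0],[0,0,0]]]'
python3 -m creep '[[[0,0,-0.4],[0,0,0]],[[0,0,-0.8],[0,0,0]],[[0,0,-0.8],[0,0,0]],[[0,0,-0.8],[0,0,0]]]' 
python3 -m creep '[[[0,0,-0.3],[0,0,0]],[[0,0,-0.5],[0,0,0]],[[0,0,-0.6],[0,0,0]],[[0,0,-0.68],[0,0,0]],[[0,0,-0.68],[0,0,0]],[[0,0,-0.68],[0,0,0]],[[0,0,-0.68],[0,0,0]],[[0,0,-0.68],[0,0,0]]]'
```

```text
time_s: 13.05
tcp_pos: [0.5861, -0.0341, 0.2371]
tcp_rot: [-0.001, -0.063, 0.998, 0.001]
wrist_force: [0.3, 0.3, -0.7]
finger_gap: 0.357
finger_force: 25.0
time_s: 13.45
tcp_pos: [0.5859, -0.0347, 0.1416]
tcp_rot: [-0.001, -0.062, 0.998, 0.0]
wrist_force: [0.6, -0.4, 0.1]
finger_gap: 0.359
finger_force: 25.0
time_s: 14.25
tcp_pos: [0.5875, -0.0362, 0.0617]
tcp_rot: [0.001, -0.062, 0.998, -0.0]
wrist_force: [0.2, -1.1, -1.0]
finger_gap: 0.36
finger_force: 25.0
```

```bash
python3 -m creep '[[[0,0,-0.025],[0,0,0]],[[0,0,-0.025],[0,0,0]],[[0,0,-0.025],[0,0,0]],[[0,0,-0.025],[0,0,0]]]'
python3 -m creep '[[[0,0,0],[0,0,0]],[[0,0,0],[0,0,0]],[[0,0,0],[0,0,0]],[[0,0,0],[0,0,0]]]' -0.1
python3 -m creep '[[[0,0,0.4],[0,0,0]],[[0,0,0.8],[0,0,0]],[[0,0,1],[0,0,0]]]' > /dev/null
python3 -m creep '[[[-0.4,0.4,0.4],[0,0,0]],[[-0.5,0.8,0.4],[0,0,-0.03]],[[-0.5,1,0.4],[0,0,-0.06]]]' -1 > /dev/null
python3 -m creep '[[[-0.4,0.4,0],[0,0,0]],[[-0.8,0.8,0],[0,0,0]],[[-0.8,0.95,0],[0,0,0]]]' >/dev/null
python3 -m creep '[[[0,0.4,0],[0,0,0]],[[0,0.6,0],[0,0,0]],[[0,0.6,0],[0,0,0]],[[0,0.6,0],[0,0,0]],[[0,0.6,0],[0,0,0]]]'
python3 - <<'E'
from h import *
t=cam("top")
cv2.imwrite("pics/t3.png",cv2.resize(t[0][140:310,170:460,::-1],None,fx=2.7,fy=2.7))
rep(t,"blue",(100,90,60),(125,255,255),(320,160,440,250),.069,3)
w=cam("wrist")
rep(w,"wgreen",(45,90,40),(85,255,255),(0,0,640,320),.034,5,20)
rep(w,"wred",(0,130,60),(6,255,255),(0,0,640,320),.032,2,50)
tgt(.431,.2685,.022,86.4)
E
```

```text
time_s: 14.65
tcp_pos: [0.5865, -0.036, 0.0573]
tcp_rot: [-0.0, -0.062, 0.998, 0.0]
wrist_force: [0.3, 0.4, -0.8]
finger_gap: 0.36
finger_force: 25.0
time_s: 15.05
tcp_pos: [0.5868, -0.0361, 0.0577]
tcp_rot: [0.0, -0.062, 0.998, -0.0]
wrist_force: [0.5, 0.3, 0.3]
finger_gap: 0.545
finger_force: 0.0
time_s: 16.45
tcp_pos: [0.4307, 0.2688, 0.2253]
tcp_rot: [-0.0, 0.033, 0.999, -0.0]
wrist_force: [0.2, 0.4, 0.6]
finger_gap: 1.004
finger_force: 0.0
blue [362.5 208. ] [ 0.5884 -0.0339] size [0.0138 0.0111] long ang -89.3
blue [364.5 224.7] [ 0.5423 -0.0398] size [0.0309 0.0069] long ang -83.6
wgreen [500.6  83.5] [0.3072 0.4495] size [0.0197 0.0273] long ang 26.9
wgreen [411.5 227.8] [0.4442 0.3643] size [0.0188 0.026 ] long ang 74.9
wgreen [321.5 180. ] [0.3875 0.2716] size [0.0319 0.0061] long ang 86.2
wgreen [321. 224.] [0.4337 0.268 ] size [0.0148 0.0131] long ang 86.2
wgreen [321.  245.5] [0.4574 0.2665] size [0.0324 0.0056] long ang 86.2
wred [417.2 207.8] [0.4234 0.3708] size [0.0776 0.0381] long ang 164.9
t 16.55 pos [0.4309 0.2686 0.2254] a 86.2 q6 -1.12 F [-0.2 -0.9  0.5] gap 1.001 -> shift [ 1.000e-03 -1.000e-03 -1.695e+00] turn 0.0013
```

View pics/t3.png

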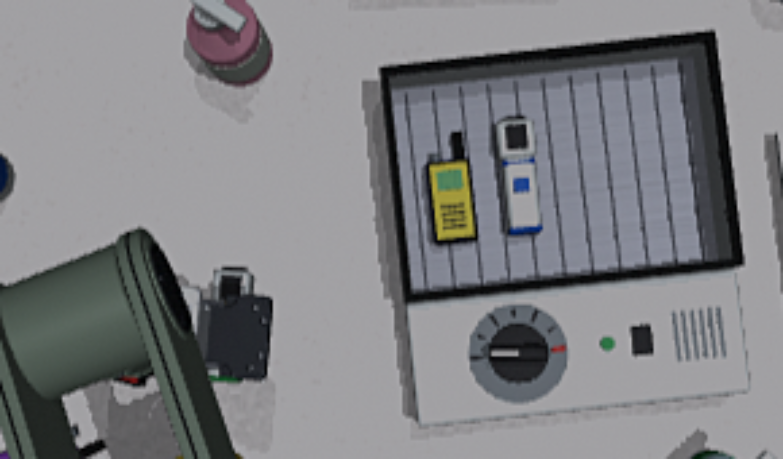

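```bash
python3 -m creep '[[[0,0,-0.4],[0,0,0]],[[0,0,-0.8],[0,0,0]],[[0,0,-0.9],[0,0,0]],[[0,0,-0.9],[0,0,0]]]' >/dev/null
python3 -m creep '[[[0,0,-0.3],[0,0,0]],[[0,0,-0.5],[0,0,0]],[[0,0,-0.65],[0,0,0]],[[0,0,-0.79],[0,0,0]],[[0,0,-0.79],[0,0,0]],[[0,0,-0.79],[0,0,0]]]'
python3 -m creep '[[[0,0,0],[0,0,0]],[[0,0,0],[0,0,0]],[[0,0,0],[0,0,0]],[[0,0,0],[0,0,0]],[[0,0,0],[0,0,0]],[[0,0,0],[0,0,0]],[[0,0,0],[0,0,0]],[[0,0,0],[0,0,0]],[[0,0,0],[0,0,0]]]' 1 25
python3 -m creep '[[[0,0,0.4],[0,0,0.04]],[[0,0,0.8],[0,0,0.06]],[[0,0,1],[0,0,0.06]],[[0,0,1],[0,0,0.06]]]' >/dev/null
python3 -m creep '[[[0,0,0.4],[0,0,0]],[[0,0,0.8],[0,0,0]],[[0,0,0.8],[0,0,0]]]' >/dev/null
python3 -m creep '[[[0.4,-0.4,0],[0,0,0]],[[0.7,-0.8,0],[0,0,0]],[[0.7,-1,0],[0,0,0]]]' >/dev/null
python3 -m creep '[[[0.4,-0.4,0],[0,0,0]],[[0.7,-0.8,0],[0,0,0]],[[0.7,-1,0],[0,0,0]]]' >/dev/null
python3 -m creep '[[[0,-0.4,0],[0,0,0]],[[0,-0.8,0],[0,0,0]],[[0,-1,0],[0,0,0]],[[0,-1,0],[0,0,0]],[[0,-1,0],[0,0,0]],[[0,-1,0],[0,0,0]]]'
python3 - <<'E'
from h import *
tgt(.595,-.1094,.058,96.9)
E
```

```text
time_s: 17.55
tcp_pos: [0.4327, 0.2705, 0.0248]
tcp_rot: [0.002, 0.033, 0.999, 0.001]
wrist_force: [0.2, -0.0, -0.0]
finger_gap: 0.998
finger_force: 0.0
time_s: 18.45
tcp_pos: [0.4305, 0.2698, 0.0225]
tcp_rot: [-0.0, 0.033, 0.999, -0.0]
wrist_force: [-0.2, 1.0, -0.1]
finger_gap: 0.362
finger_force: 25.0
time_s: 20.35
tcp_pos: [0.5978, -0.0888, 0.2367]
tcp_rot: [-0.001, -0.062, 0.998, 0.001]
wrist_force: [-0.2, 0.1, -0.9]
finger_gap: 0.358
finger_force: 25.0
t 20.35 pos [ 0.5978 -0.0888  0.2367] a 97.1 q6 -1.99 F [-0.2  0.1 -0.9] gap 0.358 -> shift [-0.024 -0.172 -1.489] turn -0.0013
```

```bash
python3 -m creep '[[[-0.024,-0.18,-0.2],[0,0,0]],[[-0.024,-0.18,-0.4],[0,0,0]],[[-0.024,-0.18,-0.8],[0,0,0]],[[-0.024,-0.18,-0.8],[0,0,0]]]' >/dev/null
python3 -m creep '[[[0,0,-0.3],[0,0,0]],[[0,0,-0.5],[0,0,0]],[[0,0,-0.6],[0,0,0]],[[0,0,-0.69],[0,0,0]],[[0,0,-0.69],[0,0,0]],[[0,0,-0.69],[0,0,0]],[[0,0,-0.7],[0,0,0]],[[0,0,-0.7],[0,0,0]],[[0,0,-0.7],[0,0,0]],[[0,0,-0.7],[0,0,0]]]'
python3 -m creep '[[[0,0,0],[0,0,0]],[[0,0,0],[0,0,0]],[[0,0,0],[0,0,0]],[[0,0,0],[0,0,0]]]' -0.1
python3 -m creep '[[[0,0,0.4],[0,0,0]],[[0,0,0.8],[0,0,0]],[[0,0,1],[0,0,0]]]' > /dev/null
python3 -m creep '[[[-0.2,0.4,0.4],[0,0,0]],[[-0.4,0.8,0.4],[0,0,-0.03]],[[-0.5,1,0.4],[0,0,-0.06]]]' -1 > /dev/null
python3 -m creep '[[[-0.4,0.4,0],[0,0,-0.03]],[[-0.5,0.8,0],[0,0,-0.06]],[[-0.5,1,0],[0,0,-0.065]]]' >/dev/null
python3 -m creep '[[[-0.4,0.4,0],[0,0,0]],[[-0.4,0.8,0],[0,0,0]],[[-0.4,1,0],[0,0,0]]]' >/dev/null
python3 -m creep '[[[0,0.4,0],[0,0,0]],[[0,0.8,0],[0,0,0]],[[0,1,0],[0,0,0]],[[0,1,0],[0,0,0]],[[0,1,0],[0,0,0]],[[0,1,0],[0,0,0]]]'
python3 - <<'E'
from h import *
t=cam("top")
rep(t,"green",(45,80,40),(85,255,255),(370,160,440,250),.069,3)
rep(t,"blue",(100,90,60),(125,255,255),(320,160,440,250),.069,3)
rep(t,"yel",(20,120,60),(35,255,255),(320,150,450,250),.067)
w=cam("wrist")
rep(w,"wred",(0,130,60),(6,255,255),(0,0,640,320),.032,2,50)
tgt(.425,.3705,.023,75)
E
```

```text
time_s: 21.75
tcp_pos: [0.596, -0.1119, 0.0591]
tcp_rot: [0.0, -0.062, 0.998, -0.0]
wrist_force: [0.5, -0.3, -1.3]
finger_gap: 0.361
finger_force: 25.0
time_s: 22.15
tcp_pos: [0.5959, -0.1118, 0.0588]
tcp_rot: [0.0, -0.062, 0.998, -0.0]
wrist_force: [-0.3, -0.2, -0.9]
finger_gap: 0.55
finger_force: 0.0
time_s: 23.95
tcp_pos: [0.4278, 0.367, 0.2265]
tcp_rot: [-0.0, 0.135, 0.991, -0.0]
wrist_force: [-0.5, -0.3, 0.1]
finger_gap: 1.001
finger_force: 0.0
green [390.5 205. ] [ 0.5977 -0.1109] size [0.0137 0.0111] long ang -89.3
green [391.5 222. ] [ 0.5506 -0.1138] size [0.0302 0.0055] long ang -89.3
blue [362.5 208. ] [ 0.5884 -0.0339] size [0.0138 0.0111] long ang -89.3
blue [364.5 224.7] [ 0.5423 -0.0398] size [0.0309 0.0069] long ang -83.6
yel [336.9 213.8] [0.5718 0.0364] size [0.0394 0.0786] long ang -173.0
wred [323. 216.] [0.4236 0.3699] size [0.0375 0.0761] long ang -14.6
t 24.05 pos [0.428  0.3669 0.2267] a 74.5 q6 -0.74 F [ 0.6  0.1 -0.2] gap 1.003 -> shift [-0.025  0.03  -1.698] turn 0.0029
```

```bash
python3 -m creep '[[[-0.025,0.025,-0.4],[0,0,0]],[[-0.025,0.025,-0.8],[0,0,0.003]],[[-0.025,0.025,-0.9],[0,0,0.003]],[[-0.025,0.025,-0.9],[0,0,0.003]]]' >/dev/null
python3 -m creep '[[[0,0,-0.3],[0,0,0]],[[0,0,-0.5],[0,0,0]],[[0,0,-0.65],[0,0,0]],[[0,0,-0.79],[0,0,0]],[[0,0,-0.79],[0,0,0]],[[0,0,-0.79],[0,0,0]]]'
python3 -m creep '[[[0,0,0],[0,0,0]],[[0,0,0],[0,0,0]],[[0,0,0],[0,0,0]],[[0,0,0],[0,0,0]],[[0,0,0],[0,0,0]],[[0,0,0],[0,0,0]],[[0,0,0],[0,0,0]],[[0,0,0],[0,0,0]]]' 1 25
python3 -m creep '[[[0,0,0.4],[0,0,0.04]],[[0,0,0.8],[0,0,0.08]],[[0,0,1],[0,0,0.123]],[[0,0,1],[0,0,0.123]]]' >/dev/null
python3 -m creep '[[[0,0,0.4],[0,0,0]],[[0,0,0.8],[0,0,0]],[[0,0,0.8],[0,0,0]]]' >/dev/null
python3 -m creep '[[[0.2,-0.4,0],[0,0,0]],[[0.4,-0.8,0],[0,0,0]],[[0.4,-0.95,0],[0,0,0]]]' >/dev/null
python3 -m creep '[[[0.2,-0.4,0],[0,0,0]],[[0.4,-0.8,0],[0,0,0]],[[0.4,-0.95,0],[0,0,0]]]' >/dev/null
python3 -m creep '[[[0.2,-0.4,0],[0,0,0]],[[0.4,-0.8,0],[0,0,0]],[[0.4,-0.95,0],[0,0,0]]]' >/dev/null
python3 -m creep '[[[0.2,-0.4,0],[0,0,0]],[[0.28,-0.8,0],[0,0,0]],[[0.28,-0.95,0],[0,0,0]]]' >/dev/null
python3 -m creep '[[[0,-0.4,0],[0,0,0]],[[0,-0.8,0],[0,0,0]],[[0,-0.8,0],[0,0,0]],[[0,-0.8,0],[0,0,0]],[[0,-0.8,0],[0,0,0]]]'
python3 - <<'E'
from h import *
tgt(.602,-.184,.059,96.9)
E
```

```text
time_s: 25.05
tcp_pos: [0.4266, 0.3722, 0.0262]
tcp_rot: [0.001, 0.13, 0.992, 0.001]
wrist_force: [-0.1, -0.1, -0.2]
finger_gap: 0.996
finger_force: 0.0
time_s: 25.85
tcp_pos: [0.4246, 0.3712, 0.0238]
tcp_rot: [-0.0, 0.13, 0.992, -0.0]
wrist_force: [-0.9, -0.4, 0.3]
finger_gap: 0.486
finger_force: 25.0
time_s: 28.25
tcp_pos: [0.6014, -0.1795, 0.2373]
tcp_rot: [-0.002, -0.063, 0.998, 0.001]
wrist_force: [0.9, 0.0, -1.7]
finger_gap: 0.484
finger_force: 25.0
t 28.25 pos [ 0.6014 -0.1795  0.2373] a 97.2 q6 -2.12 F [ 0.9  0.  -1.7] gap 0.484 -> shift [ 0.005 -0.038 -1.486] turn -0.0017
```

```bash
python3 -m creep '[[[0.01,-0.04,-0.2],[0,0,0]],[[0.01,-0.04,-0.4],[0,0,0]],[[0.01,-0.04,-0.8],[0,0,0]],[[0.01,-0.04,-0.8],[0,0,0]]]' >/dev/null
python3 -m creep '[[[0,0,-0.3],[0,0,0]],[[0,0,-0.5],[0,0,0]],[[0,0,-0.6],[0,0,0]],[[0,0,-0.69],[0,0,0]],[[0,0,-0.69],[0,0,0]],[[0,0,-0.69],[0,0,0]],[[0,0,-0.69],[0,0,0]],[[0,0,-0.69],[0,0,0]],[[0,0,-0.69],[0,0,0]],[[0,0,-0.69],[0,0,0]]]'
python3 -m creep '[[[0,0,0],[0,0,0]],[[0,0,0],[0,0,0]],[[0,0,0],[0,0,0]],[[0,0,0],[0,0,0]]]' -0.3
python3 -m creep '[[[0,0,0.4],[0,0,0]],[[0,0,0.8],[0,0,0]],[[0,0,1],[0,0,0]]]' > /dev/null
python3 -m creep '[[[0,-0.2,0.4],[0,0,0.04]],[[-0.2,-0.4,0.6],[0,0,0.08]],[[-0.4,-0.8,0.8],[0,0,0.12]],[[-0.45,-0.9,0.8],[0,0,0.16]],[[-0.45,-0.9,0.8],[0,0,0.2]]]' -1
python3 - <<'E'
from h import *
t=cam("top")
cv2.imwrite("pics/t4.png",cv2.resize(t[0][140:330,300:580,::-1],None,fx=2.8,fy=2.8))
rep(t,"red",(0,120,60),(8,255,255),(400,160,440,250),.067)
tgt(.491,-.4483,.3,96.7)
E
```

```text
time_s: 29.65
tcp_pos: [0.6037, -0.1857, 0.0615]
tcp_rot: [0.0, -0.063, 0.998, -0.0]
wrist_force: [0.4, 0.9, -2.0]
finger_gap: 0.492
finger_force: 25.0
time_s: 30.05
tcp_pos: [0.6037, -0.1856, 0.0612]
tcp_rot: [0.0, -0.063, 0.998, -0.0]
wrist_force: [-0.3, 0.5, 0.4]
finger_gap: 0.647
finger_force: 0.0
time_s: 30.85
tcp_pos: [0.5651, -0.2717, 0.2781]
tcp_rot: [-0.013, -0.335, 0.942, -0.014]
wrist_force: [-0.6, 1.4, 0.2]
finger_gap: 0.995
finger_force: 0.0
red [417.2 204. ] [ 0.6015 -0.1844] size [0.0381 0.0763] long ang -173.7
t 30.9 pos [ 0.569  -0.2621  0.2766] a 130.0 q6 -2.82 F [ 1.2  3.1 -0.1] gap 0.997 -> shift [-0.65  -1.551  0.195] turn -0.1848
```

View pics/t4.png

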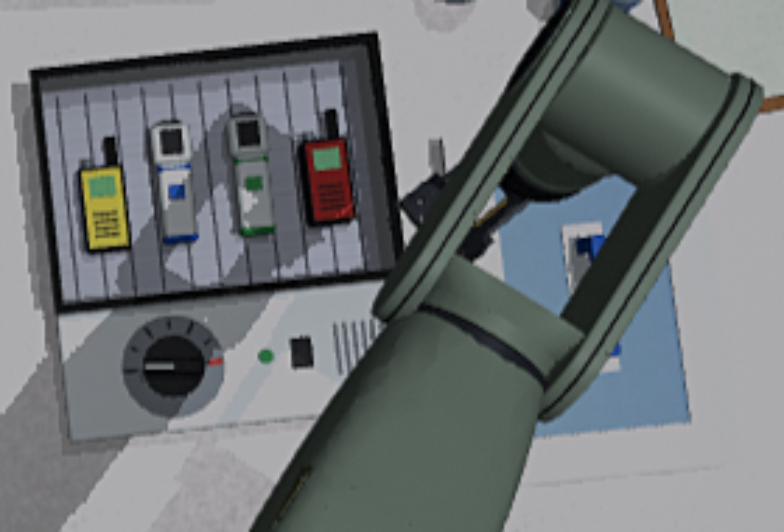

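```bash
python3 -m creep '[[[0,0,0],[0,0,-0.04]],[[0,0,0],[0,0,-0.08]],[[0,0,0],[0,0,-0.12]],[[0,0,0],[0,0,-0.16]],[[0,0,0],[0,0,-0.185]],[[0,0,0],[0,0,-0.185]]]' 
python3 -m creep '[[[-0.2,-0.4,0],[0,0,0]],[[-0.4,-0.8,0],[0,0,0]],[[-0.4,-0.8,0],[0,0,0]]]' 
python3 -m creep '[[[-0.1,-0.4,0],[0,0,0]],[[-0.2,-0.7,0],[0,0,0]],[[-0.2,-0.7,0],[0,0,0]],[[-0.2,-0.7,0],[0,0,0]],[[-0.2,-0.7,0],[0,0,0]]]' 
python3 - <<'E'
from h import *
w=cam("wrist"); cv2.imwrite("pics/w5.png",w[0][:,:,::-1])
rep(w,"handle",(105,150,30),(125,255,255),(0,0,640,330),.07,2,100)
rep(w,"win",(95,50,90),(118,150,255),(0,0,640,330),.03,2,100)
tgt(.491,-.4483,.065,96.7)
E
```

```text
time_s: 31.5
tcp_pos: [0.5674, -0.2637, 0.2755]
tcp_rot: [-0.016, -0.057, 0.998, -0.007]
wrist_force: [-0.4, 0.1, -0.5]
finger_gap: 1.0
finger_force: 0.0
time_s: 31.8
tcp_pos: [0.517, -0.3641, 0.2755]
tcp_rot: [-0.016, -0.056, 0.998, -0.008]
wrist_force: [-0.0, 0.5, 0.8]
finger_gap: 0.998
finger_force: 0.0
time_s: 32.3
tcp_pos: [0.496, -0.4427, 0.2756]
tcp_rot: [-0.015, -0.058, 0.998, -0.006]
wrist_force: [-0.1, 0.2, -0.6]
finger_gap: 0.996
finger_force: 0.0
handle [313.5 218. ] [ 0.4899 -0.4544] size [0.0139 0.1162] long ang 6.7
win [314.5 207.5] [ 0.4836 -0.4551] size [0.1646 0.2632] long ang 9.2
t 32.35 pos [ 0.4962 -0.4425  0.2757] a 96.7 q6 -2.53 F [ 0.4 -0.4  0.4] gap 1.0 -> shift [-0.043 -0.048 -1.756] turn 0.0001
```

View pics/w5.png

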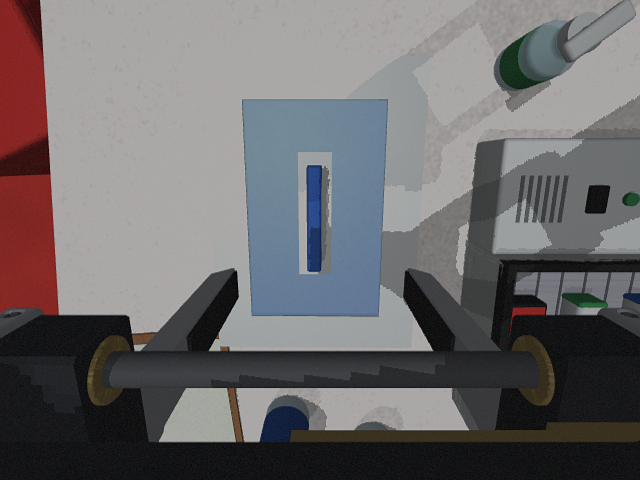

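```bash
python3 -m creep '[[[-0.05,-0.08,-0.4],[0.005,-0.009,0]],[[-0.05,-0.08,-0.8],[0.005,-0.009,0]],[[-0.05,-0.08,-0.95],[0.005,-0.009,0]],[[-0.05,-0.08,-0.95],[0.005,-0.009,0]]]' >/dev/null
python3 -m creep '[[[0,0,-0.3],[0,0,0]],[[0,0,-0.6],[0,0,0]],[[0,0,-0.75],[0,0,0]],[[0,0,-0.83],[0,0,0]],[[0,0,-0.83],[0,0,0]],[[0,0,-0.83],[0,0,0]],[[0,0,-0.83],[0,0,0]],[[0,0,-0.83],[0,0,0]]]'
python3 - <<'E'
from h import *
w=cam("wrist"); rep(w,"handle",(105,150,30),(125,255,255),(0,0,640,330),.07,2,100)
tgt(.49,-.452,.061,96.7)
E
python3 -m creep '[[[0,0,0],[0,0,0]],[[0,0,0],[0,0,0]],[[0,0,0],[0,0,0]],[[0,0,0],[0,0,0]],[[0,0,0],[0,0,0]],[[0,0,0],[0,0,0]],[[0,0,0],[0,0,0]],[[0,0,0],[0,0,0]],[[0,0,0],[0,0,0]],[[0,0,0],[0,0,0]],[[0,0,0],[0,0,0]],[[0,0,0],[0,0,0]]]' 1 50
```

```text
time_s: 33.55
tcp_pos: [0.4903, -0.4546, 0.064]
tcp_rot: [-0.0, -0.057, 0.998, -0.001]
wrist_force: [0.5, 0.3, -1.3]
finger_gap: 0.997
finger_force: 0.0
handle [323.  254.5] [ 0.4657 -0.4569] size [0.0146 0.0753] long ang 7.4
t 33.6 pos [ 0.49   -0.4544  0.0636] a 96.5 q6 -2.56 F [-0.2 -0.8  0.5] gap 1.0 -> shift [-0.     0.02  -0.021] turn 0.0009
time_s: 34.8
tcp_pos: [0.4894, -0.4536, 0.0621]
tcp_rot: [-0.001, -0.057, 0.998, 0.0]
wrist_force: [-0.0, -0.0, 0.2]
finger_gap: 0.165
finger_force: 50.0
```

```bash
python3 -m creep '[[[0,0,0.2],[0,0,0]],[[0,0,0.4],[0,0,0]],[[0,0,0.6],[0,0,0]],[[0,0,0.8],[0,0,0]],[[0,0,0.8],[0,0,0]]]'
python3 -m creep '[[[0,0,0.3],[0,0,0]],[[0,0,0.6],[0,0,0]],[[0,0,0.9],[0,0,0]]]' >/dev/null
python3 -m creep '[[[0,0,0.3],[0,0,0]],[[0,0,0.6],[0,0,0]],[[0,0,0.7],[0,0,0]],[[0,0,0.7],[0,0,0]]]'
python3 -m creep '[[[0,0,0],[0,0,-0.03]],[[0,0,0],[0,0,-0.06]],[[0,0,0],[0,0,-0.09]],[[0,0,0],[0,0,-0.12]],[[0,0,0],[0,0,-0.15]],[[0,0,0],[0,0,-0.18]],[[0,0,0],[0,0,-0.21]],[[0,0,0],[0,0,-0.24]],[[0,0,0],[0,0,-0.27]],[[0,0,0],[0,0,-0.3]],[[0,0,0],[0,0,-0.33]],[[0,0,0],[0,0,-0.36]],[[0,0,0],[0,0,-0.39]],[[0,0,0],[0,0,-0.42]],[[0,0,0],[0,0,-0.45]],[[0,0,0],[0,0,-0.47]],[[0,0,0],[0,0,-0.485]],[[0,0,0],[0,0,-0.498]],[[0,0,0],[0,0,-0.498]],[[0,0,0],[0,0,-0.498]]]'
python3 - <<'E'
from h import *
tgt(.6005,-.0705,.25,6.9)
w=cam("wrist"); cv2.imwrite("pics/w6.png",w[0][:,:,::-1])
E
```

```text
time_s: 35.3
tcp_pos: [0.4909, -0.4554, 0.1614]
tcp_rot: [0.001, -0.057, 0.998, -0.003]
wrist_force: [1.3, -0.0, -3.8]
finger_gap: 0.162
finger_force: 50.0
time_s: 36.0
tcp_pos: [0.4898, -0.4542, 0.3507]
tcp_rot: [-0.0, -0.057, 0.998, -0.001]
wrist_force: [-0.0, 0.3, -4.6]
finger_gap: 0.165
finger_force: 50.0
time_s: 38.0
tcp_pos: [0.4888, -0.4529, 0.3466]
tcp_rot: [-0.003, 0.663, 0.749, 0.001]
wrist_force: [0.3, -0.5, -3.5]
finger_gap: 0.167
finger_force: 50.0
t 38.0 pos [ 0.4888 -0.4529  0.3466] a 6.9 q6 -1.0 F [ 0.3 -0.5 -3.5] gap 0.167 -> shift [ 0.931  3.187 -0.805] turn -0.0003
```

View pics/w6.png

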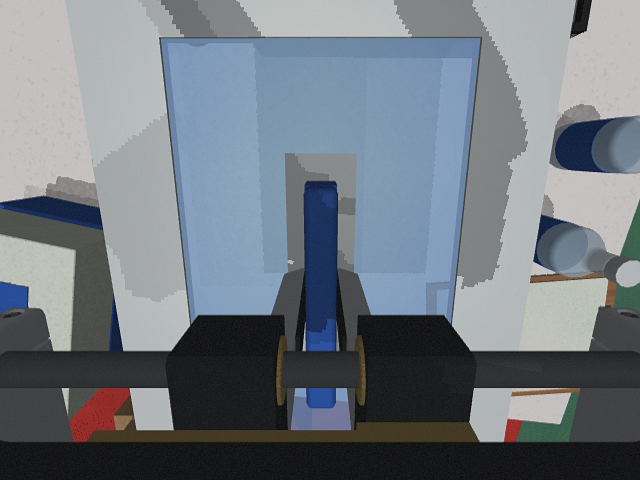

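```bash
python3 - <<'E'
from h import *
f,K,M,e=cam("wrist"); s=r.observe(); p=s["tcp_pos"]; Q=rot(s["tcp_rot"]).as_matrix()
for px,dz in (([320,184],.008),([320,407],.008),([320,38],-.032)):
    q=ray(px,K,M,e,p[2]+dz)[0]; print(px,Q.T@(np.r_[q,p[2]+dz]-p))
print("toolz",Q[:,2])
E
python3 -m creep '[[[0.1,0.3,0],[0,0,0]],[[0.23,0.6,0],[0,0,0]],[[0.23,0.8,0],[0,0,0]],[[0.23,0.8,0],[0,0,0]]]' >/dev/null
python3 -m creep '[[[0.1,0.3,0],[0,0,0]],[[0.23,0.6,0],[0,0,0]],[[0.23,0.8,0],[0,0,0]],[[0.23,0.8,0],[0,0,0]]]' >/dev/null
python3 -m creep '[[[0.1,0.3,0],[0,0,0]],[[0.23,0.6,0],[0,0,0]],[[0.23,0.8,0],[0,0,0]],[[0.23,0.8,0],[0,0,0]]]' >/dev/null
python3 -m creep '[[[0.1,0.3,0],[0,0,0]],[[0.23,0.6,0],[0,0,0]],[[0.24,0.78,0],[0,0,0]],[[0.24,0.78,0],[0,0,0]],[[0.24,0.78,0],[0,0,0]],[[0.24,0.78,0],[0,0,0]]]'
python3 - <<'E'
from h import *
tgt(.6005,-.0705,.25,6.9)
t=cam("top");cv2.imwrite("pics/t7.png",cv2.resize(t[0][120:320,280:560,::-1],None,fx=2.8,fy=2.8))
E
```

```text
[320, 184] [ 0.05786085 -0.00058112 -0.00774295]
[320, 407] [-0.06052847 -0.00054425 -0.00826774]
[320, 38] [ 0.12822141 -0.00065559  0.03256942]
toolz [-0.00167888  0.00426103 -0.99998951]
time_s: 39.9
tcp_pos: [0.6009, -0.0741, 0.35]
tcp_rot: [-0.0, 0.664, 0.748, 0.0]
wrist_force: [-0.2, 0.1, -4.9]
finger_gap: 0.163
finger_force: 50.0
t 39.9 pos [ 0.6009 -0.0741  0.35  ] a 6.8 q6 -0.38 F [-0.2  0.1 -4.9] gap 0.163 -> shift [-0.004  0.03  -0.833] turn 0.0007
```

```bash
python3 -m creep '[[[0,0.03,-0.25],[0,0,0]],[[0,0.03,-0.5],[0,0,0]],[[0,0.03,-0.75],[0,0,0]],[[0,0.03,-1],[0,0,0]],[[0,0.03,-1],[0,0,0]]]' >/dev/null
python3 -m creep '[[[0,0,-0.2],[0,0,0]],[[0,0,-0.35],[0,0,0]],[[0,0,-0.35],[0,0,0]],[[0,0,-0.35],[0,0,0]],[[0,0,-0.35],[0,0,0]]]'
python3 - <<'E'
from h import *
tgt(.6005,-.0705,.155,6.9)
t=cam("side");cv2.imwrite("pics/s7.png",cv2.resize(t[0][160:400,220:480,::-1],None,fx=2.5,fy=2.5))
E
```

```text
time_s: 40.95
tcp_pos: [0.6025, -0.0692, 0.1906]
tcp_rot: [0.001, 0.663, 0.748, 0.002]
wrist_force: [0.3, -0.1, -4.1]
finger_gap: 0.165
finger_force: 50.0
t 40.95 pos [ 0.6025 -0.0692  0.1906] a 6.9 q6 -0.38 F [ 0.3 -0.1 -4.1] gap 0.165 -> shift [-0.017 -0.011 -0.297] turn 0.0002
```

View pics/s7.png

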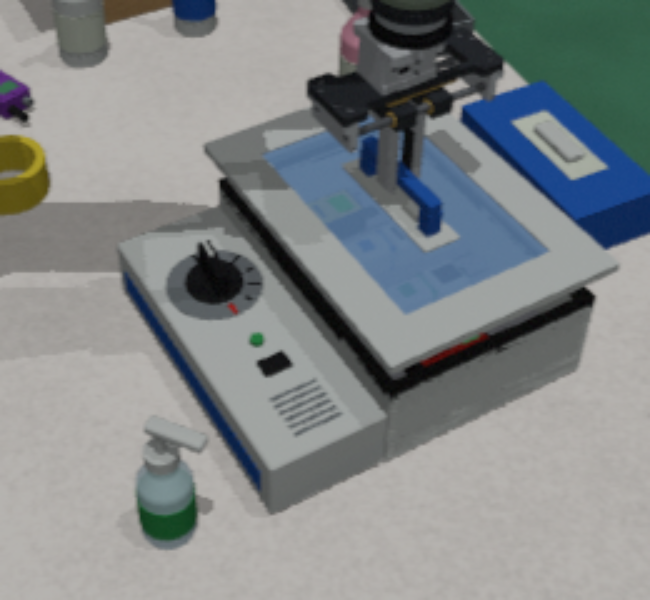

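Lid hangs level and aligned over the box (handle about crop (400,185)). Lowering.

```bash
python3 -m creep '[[[-0.015,-0.01,-0.08],[0,0,0]],[[-0.015,-0.01,-0.14],[0,0,0]],[[-0.015,-0.01,-0.2],[0,0,0]],[[-0.015,-0.01,-0.26],[0,0,0]],[[-0.015,-0.01,-0.29],[0,0,0]],[[-0.015,-0.01,-0.29],[0,0,0]],[[-0.015,-0.01,-0.29],[0,0,0]],[[-0.015,-0.01,-0.29],[0,0,0]],[[-0.015,-0.01,-0.29],[0,0,0]]]'
python3 -m creep '[[[0,0,-0.03],[0,0,0]],[[0,0,-0.03],[0,0,0]],[[0,0,-0.03],[0,0,0]],[[0,0,-0.03],[0,0,0]]]'
python3 -m creep '[[[0,0,-0.03],[0,0,0]],[[0,0,-0.03],[0,0,0]],[[0,0,-0.03],[0,0,0]],[[0,0,-0.03],[0,0,0]]]'
```

```text
time_s: 41.9
tcp_pos: [0.5994, -0.0697, 0.1535]
tcp_rot: [-0.0, 0.663, 0.748, 0.001]
wrist_force: [0.7, -0.1, -5.0]
finger_gap: 0.164
finger_force: 50.0
time_s: 42.3
tcp_pos: [0.5999, -0.0699, 0.1509]
tcp_rot: [0.0, 0.663, 0.748, 0.001]
wrist_force: [-0.9, -0.2, 2.8]
finger_gap: 0.164
finger_force: 50.0
time_s: 42.7
tcp_pos: [0.6, -0.0698, 0.1478]
tcp_rot: [0.0, 0.663, 0.748, 0.001]
wrist_force: [-2.7, 1.1, 7.1]
finger_gap: 0.167
finger_force: 50.0
```

```bash
python3 -m creep '[[[0,0,-0.03],[0,0,0]],[[0,0,-0.03],[0,0,0]],[[0,0,-0.03],[0,0,0]],[[0,0,-0.03],[0,0,0]]]' - 60
python3 -m creep '[[[0,0,-0.025],[0,0,0]],[[0,0,-0.025],[0,0,0]],[[0,0,-0.025],[0,0,0]],[[0,0,-0.025],[0,0,0]]]'
python3 -m creep '[[[0,0,-0.015],[0,0,0]],[[0,0,-0.015],[0,0,0]],[[0,0,-0.015],[0,0,0]],[[0,0,-0.015],[0,0,0]]]'
```

```text
time_s: 43.1
tcp_pos: [0.6, -0.0699, 0.1443]
tcp_rot: [0.0, 0.663, 0.748, 0.001]
wrist_force: [-2.1, 1.0, 7.0]
finger_gap: 0.162
finger_force: 60.0
time_s: 43.5
tcp_pos: [0.6, -0.0698, 0.1439]
tcp_rot: [0.001, 0.663, 0.748, 0.001]
wrist_force: [-6.4, 0.6, 17.6]
finger_gap: 0.166
finger_force: 60.0
time_s: 43.9
tcp_pos: [0.6, -0.0699, 0.1438]
tcp_rot: [0.001, 0.663, 0.748, 0.001]
wrist_force: [-11.2, 2.6, 24.4]
finger_gap: 0.162
finger_force: 60.0
```

```bash
python3 -m creep '[[[0,0,0.03],[0,0,0]],[[0,0,0.03],[0,0,0]],[[0,0,0.03],[0,0,0]]]'
python3 -m creep '[[[0,0,0],[0,0,0]],[[0,0,0],[0,0,0]],[[0,0,0],[0,0,0]],[[0,0,0],[0,0,0]],[[0,0,0],[0,0,0]],[[0,0,0],[0,0,0]]]' -0.3
python3 -m creep '[[[0,0,0.3],[0,0,0]],[[0,0,0.6],[0,0,0]],[[0,0,0.9],[0,0,0]],[[0,0,0.9],[0,0,0]]]' >/dev/null
python3 -m creep '[[[-0.4,0,0],[0,0,0]],[[-0.8,0,0],[0,0,0]],[[-0.8,0,0],[0,0,0]]]' >/dev/null
python3 -m creep '[[[-0.4,0.1,0],[0,0,0]],[[-0.75,0.3,0],[0,0,0]],[[-0.75,0.3,0],[0,0,0]],[[-0.75,0.3,0],[0,0,0]],[[-0.75,0.3,0],[0,0,0]]]'
python3 - <<'E'
from h import *
tgt(.4146,-.0326,.105,6.9)
w=cam("wrist"); 
t=cam("side");cv2.imwrite("pics/s8.png",cv2.resize(t[0][160:400,220:480,::-1],None,fx=1.5,fy=1.5))
cv2.imwrite("pics/w8.png",np.hstack([w[0][:360,100:540,::-1],cv2.resize(t[0][160:400,220:480,::-1],(360,360))]))
t=cam("top")
rep(t,"handle",(105,150,30),(125,255,255),(330,150,430,250),.152,1)
# white pointer / dark grip in wrist frame
for nm,lo,hi in (("dark",(0,0,0),(180,255,40)),("white",(0,0,200),(180,40,255)),("redmark",(0,140,90),(6,255,255))): rep(w,nm,lo,hi,(200,60,460,310),.113,3,30)
E
```

```text
time_s: 44.2
tcp_pos: [0.6, -0.0698, 0.144]
tcp_rot: [0.0, 0.663, 0.748, 0.001]
wrist_force: [-4.0, 1.4, 11.3]
finger_gap: 0.161
finger_force: 60.0
time_s: 44.8
tcp_pos: [0.5991, -0.0697, 0.1409]
tcp_rot: [-0.001, 0.663, 0.748, 0.001]
wrist_force: [0.3, -0.1, 0.2]
finger_gap: 0.628
finger_force: 0.0
time_s: 46.0
tcp_pos: [0.4147, -0.0342, 0.2498]
tcp_rot: [0.0, 0.663, 0.748, 0.001]
wrist_force: [0.4, -0.4, 0.1]
finger_gap: 0.648
finger_force: 0.0
t 46.0 pos [ 0.4147 -0.0342  0.2498] a 6.9 q6 -0.41 F [ 0.4 -0.4  0.1] gap 0.648 -> shift [-1.000e-03  1.300e-02 -1.207e+00] turn 0.0
handle [378.9 200.7] [ 0.596 -0.071] size [0.1201 0.0172] long ang -82.9
dark [325.6 224.7] [ 0.4186 -0.0261] size [0.0499 0.0546] long ang -47.0
dark [260.8 292.6] [ 0.3657 -0.0989] size [0.0439 0.0145] long ang 72.1
dark [380.  293.3] [ 0.4783 -0.0861] size [0.0143 0.0432] long ang -56.9
```

View pics/w8.png

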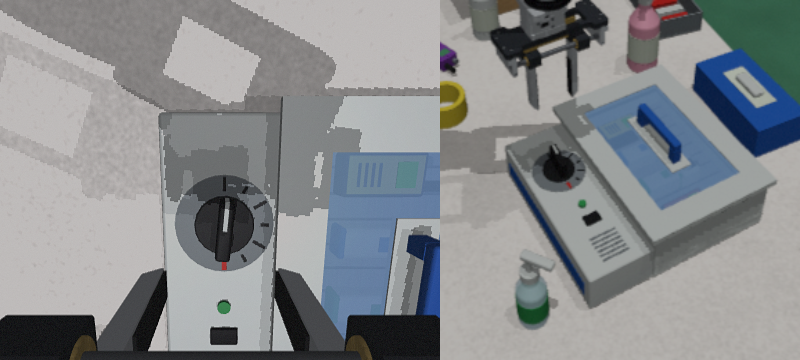

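```bash
python3 - <<'E'
from h import *
w=cam("wrist"); f,K,M,e=w
print(ray([325,230],K,M,e,.113),ray([[325.6,224.7]],K,M,e,.083), ray([[328,198],[322,262]],K,M,e,.113), proj([[.4146,-.0326,.113]],K,M,e))
E
```

```text
[[ 0.41827951 -0.03095758]] [[ 0.41949881 -0.03238347]] [[ 0.41732882 -0.00186502]
 [ 0.4192775  -0.06149732]] [[320.74289947 231.28076611]]
```

```bash
python3 -m creep '[[[0.023,0.018,-0.2],[0,0,0]],[[0.023,0.018,-0.4],[0,0,0]],[[0.023,0.018,-0.6],[0,0,0]],[[0.023,0.018,-0.7],[0,0,0]],[[0.023,0.018,-0.7],[0,0,0]]]' >/dev/null
python3 -m creep '[[[0,0,-0.2],[0,0,0]],[[0,0,-0.35],[0,0,0]],[[0,0,-0.5],[0,0,0]],[[0,0,-0.51],[0,0,0]],[[0,0,-0.51],[0,0,0]],[[0,0,-0.51],[0,0,0]],[[0,0,-0.51],[0,0,0]]]'
python3 -m creep '[[[0,0,0],[0,0,0]],[[0,0,0],[0,0,0]],[[0,0,0],[0,0,0]],[[0,0,0],[0,0,0]],[[0,0,0],[0,0,0]],[[0,0,0],[0,0,0]],[[0,0,0],[0,0,0]],[[0,0,0],[0,0,0]]]' 1 25
```

```text
time_s: 47.4
tcp_pos: [0.4172, -0.0319, 0.1054]
tcp_rot: [0.001, 0.663, 0.748, 0.001]
wrist_force: [-0.5, 0.7, 0.2]
finger_gap: 0.647
finger_force: 0.0
time_s: 48.2
tcp_pos: [0.418, -0.0313, 0.1043]
tcp_rot: [0.001, 0.664, 0.748, 0.003]
wrist_force: [6.5, 1.4, -5.1]
finger_gap: 0.147
finger_force: 24.4
```

```bash
python3 -m creep '[[[0.015,0,0],[0,0,0]],[[0.015,0,0],[0,0,0]],[[0.015,0,0],[0,0,0]]]'
python3 -m creep '[[[0,0,0],[0,0,-0.04]],[[0,0,0],[0,0,-0.08]],[[0,0,0],[0,0,-0.12]],[[0,0,0],[0,0,-0.16]],[[0,0,0],[0,0,-0.16]],[[0,0,0],[0,0,-0.16]]]'
```

```text
time_s: 48.5
tcp_pos: [0.4181, -0.0313, 0.1042]
tcp_rot: [-0.001, 0.663, 0.748, 0.001]
wrist_force: [2.0, 2.1, 0.7]
finger_gap: 0.152
finger_force: 24.4
time_s: 49.1
tcp_pos: [0.419, -0.0314, 0.1043]
tcp_rot: [0.0, 0.829, 0.56, 0.002]
wrist_force: [4.0, 2.1, -3.0]
finger_gap: 0.146
finger_force: 24.8
```

```bash
python3 -m creep '[[[0.01,0,0],[0,0,-0.04]],[[0.01,0,0],[0,0,-0.08]],[[0.01,0,0],[0,0,-0.12]],[[0.01,0,0],[0,0,-0.16]],[[0.01,0,0],[0,0,-0.2]],[[0.01,0,0],[0,0,-0.24]],[[0.01,0,0],[0,0,-0.28]],[[0.01,0,0],[0,0,-0.32]],[[0.01,0,0],[0,0,-0.36]],[[0.01,0,0],[0,0,-0.4]],[[0.01,0,0],[0,0,-0.44]],[[0.01,0,0],[0,0,-0.48]],[[0.01,0,0],[0,0,-0.52]],[[0.01,0,0],[0,0,-0.56]],[[0.01,0,0],[0,0,-0.6]],[[0.01,0,0],[0,0,-0.64]],[[0.01,0,0],[0,0,-0.67]],[[0.01,0,0],[0,0,-0.67]],[[0.01,0,0],[0,0,-0.67]]]'
python3 -m creep '[[[0,0,0],[0,0,0]],[[0,0,0],[0,0,0]],[[0,0,0],[0,0,0]],[[0,0,0],[0,0,0]],[[0,0,0],[0,0,0]],[[0,0,0],[0,0,0]]]' -0.5
python3 -m creep '[[[0,0,0.2],[0,0,0]],[[0,0,0.4],[0,0,0]],[[0,0,0.6],[0,0,0]],[[0,0,0.6],[0,0,0]]]' -1
python3 - <<'E'
from h import *
tgt(.419,-.0314,.104,36.9)
w=cam("wrist"); cv2.imwrite("pics/w9.png",w[0][:380,100:540,::-1])
E
```

```text
time_s: 51.0
tcp_pos: [0.4195, -0.0345, 0.1043]
tcp_rot: [0.003, 0.897, -0.442, 0.003]
wrist_force: [1.4, -7.5, -2.9]
finger_gap: 0.147
finger_force: 24.9
time_s: 51.6
tcp_pos: [0.4189, -0.0314, 0.104]
tcp_rot: [0.001, 0.897, -0.442, 0.001]
wrist_force: [-0.3, 0.7, -0.3]
finger_gap: 0.624
finger_force: 0.0
time_s: 52.0
tcp_pos: [0.4217, -0.0322, 0.1794]
tcp_rot: [-0.0, 0.897, -0.442, 0.005]
wrist_force: [1.7, -0.4, 0.7]
finger_gap: 0.962
finger_force: 0.0
t 52.0 pos [ 0.4217 -0.0322  0.1794] a -142.5 q6 2.21 F [ 1.7 -0.4  0.7] gap 0.962 -> shift [-0.022  0.007 -0.628] turn -0.0034
```

View pics/w9.png

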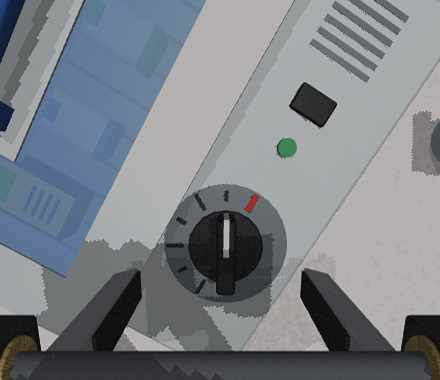

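```bash
for i in 1 2; do python3 -m creep '[[[0,0,0],[0,0,0.045]],[[0,0,0],[0,0,0.09]],[[0,0,0],[0,0,0.135]],[[0,0,0],[0,0,0.18]],[[0,0,0],[0,0,0.225]],[[0,0,0],[0,0,0.27]],[[0,0,0],[0,0,0.315]],[[0,0,0],[0,0,0.36]],[[0,0,0],[0,0,0.405]],[[0,0,0],[0,0,0.45]],[[0,0,0],[0,0,0.48]],[[0,0,0],[0,0,0.5]],[[0,0,0],[0,0,0.5]],[[0,0,0],[0,0,0.5]]]' >/dev/null; done
python3 - <<'E'
from h import *
tgt(.4195,-.034,.104,36.9)
E
```

```text
t 54.85 pos [ 0.4187 -0.0314  0.1757] a 37.4 q6 -0.94 F [0.5 0.  0.2] gap 1.003 -> shift [ 0.007 -0.021 -0.597] turn -0.0027
```

```bash
python3 -m creep '[[[0.005,-0.02,-0.2],[0,0,-0.003]],[[0.005,-0.02,-0.4],[0,0,-0.003]],[[0.005,-0.02,-0.55],[0,0,-0.003]],[[0.005,-0.02,-0.595],[0,0,-0.003]],[[0.005,-0.02,-0.595],[0,0,-0.003]],[[0.005,-0.02,-0.595],[0,0,-0.003]]]'
python3 -m creep '[[[0,0,0],[0,0,0]],[[0,0,0],[0,0,0]],[[0,0,0],[0,0,0]],[[0,0,0],[0,0,0]],[[0,0,0],[0,0,0]],[[0,0,0],[0,0,0]],[[0,0,0],[0,0,0]],[[0,0,0],[0,0,0]],[[0,0,0],[0,0,0]],[[0,0,0],[0,0,0]]]' 1 25
python3 -m creep '[[[0,0,0],[0,0,-0.04]],[[0,0,0],[0,0,-0.08]],[[0,0,0],[0,0,-0.12]],[[0,0,0],[0,0,-0.16]],[[0,0,0],[0,0,-0.2]],[[0,0,0],[0,0,-0.222]],[[0,0,0],[0,0,-0.222]],[[0,0,0],[0,0,-0.222]],[[0,0,0],[0,0,-0.222]]]'
python3 - <<'E'
from h import *
tgt(.4195,-.034,.104,6.9-120)
E
```

```text
time_s: 55.45
tcp_pos: [0.4145, -0.0344, 0.105]
tcp_rot: [-0.006, 0.446, 0.895, -0.003]
wrist_force: [-17.5, -4.0, 19.4]
finger_gap: 0.997
finger_force: 11.4
time_s: 56.45
tcp_pos: [0.4192, -0.0339, 0.1043]
tcp_rot: [-0.001, 0.447, 0.895, 0.001]
wrist_force: [-1.3, -1.1, 0.2]
finger_gap: 0.183
finger_force: 0.0
time_s: 57.35
tcp_pos: [0.4184, -0.0342, 0.1043]
tcp_rot: [-0.001, 0.725, 0.689, -0.0]
wrist_force: [-5.4, -2.6, 3.0]
finger_gap: 0.148
finger_force: 24.9
t 57.35 pos [ 0.4184 -0.0342  0.1043] a -2.9 q6 -0.24 F [-5.4 -2.6  3. ] gap 0.148 -> shift [ 0.009  0.002 -0.003] turn 0.388
```

```bash
python3 - <<'E'
from h import *
t=cam("top")
rep(t,"handle",(105,150,30),(125,255,255),(330,150,430,250),.152,1)
s=cam("side"); rep(s,"handle_s",(105,150,30),(125,255,255),(420,150,520,260),.152,1)
cv2.imwrite("pics/m.png",np.hstack([cv2.resize(t[0][140:310,300:460,::-1],(400,425)),cv2.resize(s[0][180:400,250:470,::-1],(400,425))]))
E
```

```text
handle [380.  202.8] [ 0.5907 -0.0739] size [0.12   0.0173] long ang -83.3
handle_s [444.6 230.5] [ 0.7767 -0.101 ] size [0.193  0.2572] long ang -87.1
```

View pics/m.png

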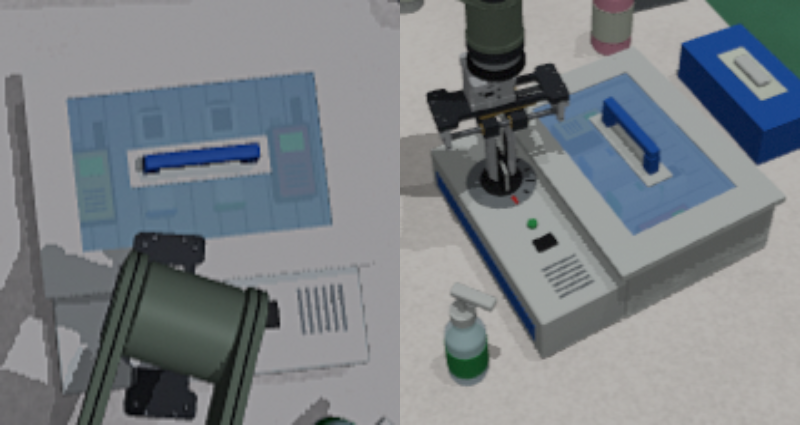

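```bash
python3 -m creep '[[[0.01,0,0],[0,0,0.04]],[[0.01,0,0],[0,0,0.08]],[[0.01,0,0],[0,0,0.12]],[[0.01,0,0],[0,0,0.16]],[[0.01,0,0],[0,0,0.2]],[[0.01,0,0],[0,0,0.24]],[[0.01,0,0],[0,0,0.28]],[[0.01,0,0],[0,0,0.32]],[[0.01,0,0],[0,0,0.36]],[[0.01,0,0],[0,0,0.388]],[[0.01,0,0],[0,0,0.388]],[[0.01,0,0],[0,0,0.388]],[[0.01,0,0],[0,0,0.388]]]'
python3 -m creep '[[[0,0,0],[0,0,0]],[[0,0,0],[0,0,0]],[[0,0,0],[0,0,0]],[[0,0,0],[0,0,0]],[[0,0,0],[0,0,0]],[[0,0,0],[0,0,0]]]' -0.3
python3 -m creep '[[[0,0,0.2],[0,0,0]],[[0,0,0.4],[0,0,0]],[[0,0,0.7],[0,0,0]],[[0,0,1],[0,0,0]],[[0,0,1],[0,0,0]],[[0,0,1],[0,0,0]]]'
python3 - <<'E'
from h import *
tgt(.4195,-.034,.104,66.9)
w=cam("wrist"); cv2.imwrite("pics/w10.png",w[0][:400,100:600,::-1])
E
```

```text
time_s: 58.75
tcp_pos: [0.4195, -0.0336, 0.1043]
tcp_rot: [-0.003, 0.2, 0.98, 0.0]
wrist_force: [-4.9, -0.7, 4.5]
finger_gap: 0.148
finger_force: 24.9
time_s: 59.35
tcp_pos: [0.4209, -0.0339, 0.1047]
tcp_rot: [-0.001, 0.201, 0.98, 0.0]
wrist_force: [0.2, -0.1, -0.3]
finger_gap: 0.624
finger_force: 0.0
time_s: 59.95
tcp_pos: [0.4213, -0.0341, 0.2254]
tcp_rot: [0.0, 0.201, 0.98, 0.0]
wrist_force: [-0.2, -0.0, -1.2]
finger_gap: 0.652
finger_force: 0.0
t 59.95 pos [ 0.4213 -0.0341  0.2254] a 66.8 q6 -1.45 F [-0.2 -0.  -1.2] gap 0.652 -> shift [-0.015  0.    -1.012] turn 0.0004
```

View pics/w10.png

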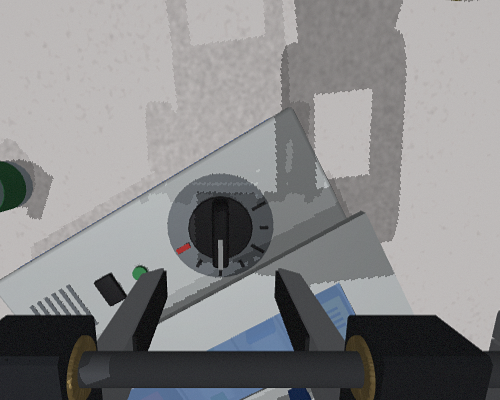

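```bash
python3 - <<'E'
from h import *
t=cam("top"); a=rep(t,"top",(105,150,30),(125,255,255),(340,150,430,250),.152,1)
s=cam("side")
for z in (.145,.152): rep(s,"side",(105,150,30),(125,255,255),(350,215,405,290),z,1)
rep(s,"seal dark",(0,0,0),(180,255,45),(330,200,480,380),.11,2)
E
```

```text
top [380.1 202.8] [ 0.5907 -0.0742] size [0.1195 0.0173] long ang -83.3
side [376.7 249.3] [ 0.5888 -0.0903] size [0.0428 0.141 ] long ang -83.8
side [376.7 249.3] [ 0.585 -0.097] size [0.0424 0.1398] long ang -83.8
seal dark [332.5 304.5] [ 0.4294 -0.1852] size [0.0116 0.0211] long ang -113.3
```

```bash
python3 -c "
from station import r
print(r.job_done())"
```

```text
the job is handed in; nothing more can be done
None
```

I handed the job in at about 60 s. Both thermometers and both radios lie flat on the rack, the lid is pressed fully home, and the timer was wound to about 31.5 min and turned back to 20. An open finger pushed the lid about 6 mm, leaving it about 10 mm off centre (limit 14 mm), and I did not re-centre it. The hand-in returned no verdict.

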